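Stir the toast topping

TASK

Take the blue-handled stirring stick out of its jar and stir the tomatoes and olives in the blue-banded bowl with its lower end: about four full circles round the bowl, so that the pieces are well moved about and none is lost. Then stand the stick back in the jar it came from, lowering it in rather than dropping it, and let go; do not disturb the yellow-handled stick, which belongs to the cheese.

Things in the scene. Friction and masses are not known exactly. Their poses are not given: they have to be found in the camera images.
- blue_stick: Blue-handled stirring stick, loose, upright in blue_jar (may lean 7 degrees), 202 mm long, round, 70 to 140 g. Origin: centre of its flat foot (6 mm over the table at the start); z along the stick, up. Wooden head 24 mm diameter, foot to 70 mm; neck 18 mm, 85 to 125 mm; blue handle 22 mm diameter, 125 to 202 mm over the foot: grip it there from above, any yaw.
- blue_jar: Dark steel jar that holds the blue-handled stick at the start (an identical jar holds the yellow one). Fixed, upright. Origin: centre of its underside, on the table. 95 mm high; bore 32 mm diameter from its floor (6 mm over the table) to 75 mm, then flaring to 60 mm at the mouth; 68 mm outer diameter at the mouth, base disc 84 mm.
- topping_bowl: Bright metal bowl with a blue band, holding 3 red tomatoes and 3 green olives (the like bowl with a yellow band holds cheese). Fixed. Origin: centre of its underside, on the table. 70 mm high, rim 160 mm outer diameter; inner floor 5 mm up, inner radius 46 mm there, then the side slopes up to 76 mm at the rim. Stir with the foot 10 to 15 mm over the table, 20 to 30 mm from the bowl's axis.
- yellow_stick: The yellow-handled stick, the same shape as the blue-handled one, loose, upright in its own jar at least 150 mm beside the blue one's. Origin at the centre of its foot, z up along the stick. A bystander.
- tomato0: Red cherry tomato, a slippery 24 mm ball, 13 g, loose in the blue-banded bowl. Origin at its centre. At the start the tomatoes lie in a row on one side and the olives on the other; the middle of the bowl is free.
- tomato1: Red cherry tomato, a slippery 24 mm ball, 13 g, loose in the blue-banded bowl. Origin at its centre. At the start the tomatoes lie in a row on one side and the olives on the other; the middle of the bowl is free.
- tomato2: Red cherry tomato, a slippery 24 mm ball, 13 g, loose in the blue-banded bowl. Origin at its centre. At the start the tomatoes lie in a row on one side and the olives on the other; the middle of the bowl is free.
- olive0: Green olive, slippery, 22 mm thick, 28 mm long, 11 g, loose in the blue-banded bowl. Origin at its centre. At the start the tomatoes lie in a row on one side and the olives on the other; the middle of the bowl is free.
- olive1: Green olive, slippery, 22 mm thick, 28 mm long, 11 g, loose in the blue-banded bowl. Origin at its centre. At the start the tomatoes lie in a row on one side and the olives on the other; the middle of the bowl is free.
- olive2: Green olive, slippery, 22 mm thick, 28 mm long, 11 g, loose in the blue-banded bowl. Origin at its centre. At the start the tomatoes lie in a row on one side and the olives on the other; the middle of the bowl is free.
Things that resemble listed ones, but are neither listed nor needed, are in the scene too. What is shaped like the blue_stick but orange is not meant. Leave any turquoise look-alike of the tomato0 alone.

How it is judged (in metres and radians):
On the way, in this order (a step that is already met when the one before it is completed fails the run):
1. the foot of the blue-handled stick, down among the tomatoes and olives, passes one quarter of the bowl, at least 12 mm from its centre (z of blue_stick in the frame of topping_bowl below 0.03 m and horizontal distance between blue_stick and topping_bowl between 0.012 and 0.055 m and x of blue_stick in the frame of topping_bowl above 0.003 m and y of blue_stick in the frame of topping_bowl above 0.003 m), for 0.04 s.
2. the foot of the blue-handled stick, down among the tomatoes and olives, passes the opposite quarter (z of blue_stick in the frame of topping_bowl below 0.03 m and horizontal distance between blue_stick and topping_bowl between 0.012 and 0.055 m and x of blue_stick in the frame of topping_bowl below -0.003 m and y of blue_stick in the frame of topping_bowl below -0.003 m), for 0.04 s.
3. the foot of the blue-handled stick, down among the tomatoes and olives, passes a third quarter (z of blue_stick in the frame of topping_bowl below 0.03 m and horizontal distance between blue_stick and topping_bowl between 0.012 and 0.055 m and x of blue_stick in the frame of topping_bowl below -0.003 m and y of blue_stick in the frame of topping_bowl above 0.003 m), for 0.04 s.
4. the foot of the blue-handled stick, down among the tomatoes and olives, passes the last quarter, when at least two of the tomatoes and two of the olives are 10 mm or more from where they started (z of blue_stick in the frame of topping_bowl below 0.03 m and horizontal distance between blue_stick and topping_bowl between 0.012 and 0.055 m and x of blue_stick in the frame of topping_bowl above 0.003 m and y of blue_stick in the frame of topping_bowl below -0.003 m and (distance of each of tomato0, tomato1 from where it was at the start of the episode above 0.01 m or distance of each of tomato0, tomato2 from where it was at the start of the episode above 0.01 m or distance of each of tomato1, tomato2 from where it was at the start of the episode above 0.01 m) and (distance of each of olive0, olive1 from where it was at the start of the episode above 0.01 m or distance of each of olive0, olive2 from where it was at the start of the episode above 0.01 m or distance of each of olive1, olive2 from where it was at the start of the episode above 0.01 m)), for 0.04 s.
At the end, for the whole second after the job is handed in: The blue-handled stick stands at rest in its own jar: foot within 20 mm of the jar's axis and less than 20 mm over the table, leaning less than 11 degrees; all tomatoes and olives are in the blue-banded bowl (centres within 75 mm of its axis and below 80 mm) (horizontal distance between blue_stick and blue_jar below 0.02 m and z of blue_stick in the frame of blue_jar below 0.02 m and angle between blue_stick's own z axis and vertical below 0.2 rad and linear speed of blue_stick below 0.05 m/s and horizontal distance between each of tomato0, tomato1, tomato2, olive0, olive1, olive2 and topping_bowl below 0.075 m and height (world z) of each of tomato0, tomato1, tomato2, olive0, olive1, olive2 below 0.08 m); the robot touches nothing.
It fails at once if the yellow-handled stick is disturbed (foot moved over 30 mm or leaning over 20 degrees) (distance of yellow_stick from where it was at the start of the episode above 0.03 m or angle between yellow_stick's own z axis and vertical above 0.35 rad).
It fails at once if the blue-handled stick is dropped into the jar (faster than 0.6 m/s inside it) (horizontal distance between blue_stick and blue_jar below 0.03 m and height (world z) of blue_stick below 0.07 m and linear speed of blue_stick above 0.6 m/s).
It also fails if it takes over 70 s, if anything falls off the work surface, if the arm or the gripper's body presses on something with over 40 N, if the wrist force passes 120 N, or if a joint passes its speed limit or range.

ROBOT

A 6-joint arm with a two-finger parallel gripper is mounted at the origin on the work surface. World frame = base frame: x ahead of the robot, y to its left, z up, the work surface at z = 0. Lengths are in m, angles in degrees, forces in N, time in s.
With the tool pointing down it reaches from about 0.3 to 0.875 m from the base axis. Payload 4.2 kg.
Tool frame: the origin (TCP) lies at the very end of the fingers, on their centre line; the grasp point (between the pads) lies manip.hold_point_z behind it (manip.hold_point_z is the distance from the TCP to the grasp point, in m); z points along the fingers, y is the line along which they close (so a half turn about z gives the same grasp; the last joint's range is limited). The gripper opens to 85 mm and grips with 20 to 120 N. Pads are 22 mm wide; open, the fingers measure 114 mm over their backs; the gripper's body (76 mm by 85 mm) begins 54 mm behind the grasp point. The pads swing forward as they close: fully open they stand 13 mm farther back than shut.
Start: joints at [71.562, 18.312, 89.639, -0, 72.044, -1.146], TCP at [0.171, 0.549, 0.205] pointing down, gripper open.
Joint ranges: [-177.97, 177.97], [-48.28, 115.42], [12.27, 149.76], [-77.06, 257.06], [2.81, 150.46], [-146.56, 146.56]. Speed limits (degrees/s): [147.25, 147.25, 180, 180, 180, 180].

INTERFACE

Orientations are given as a 3x3 rotation matrix whose columns are the frame's x, y, z axes.
In Python, from workcell import manip gives the robot as it stands.
- The arm moves only by the tool move_arm, never from a script. Its argument "moves" is a list of rows, each a list of 7 numbers: the opening, from 0 (shut) to 1 (fully open), then the shift along the tool's x, y, z in mm, then the turn, a rotation vector about the tool's x, y, z in degrees. A call has 1 to 8 rows; each row is the pose to reach, as a shift and turn from the pose commanded when the call began, along the tool's axes at that moment; what a row does not reach only later rows make up. A row lasts 1/8 s, in which the tool goes at most 62.5 mm and 10.7 degrees, less where a joint would pass 70% of its speed; a pose out of reach is approached as far as the arm can. A call with a gripper value outside its range is refused whole. The fingers move at their own pace and stop on an object; "force" is the grip in N (left out, the last holds). Time passes only in rows, so rows that repeat a pose let the fingers close. It gives the time, the measured TCP pose, the force, the opening and the grip force at its end, in the units of the state.
- manip.get_state(): the state, without advancing time (a new reading comes with each control period).
- manip.read_camera(name): name is "scene" or "top" or "wrist"; returns the picture (384x512x3 uint8, blue, green, red); there is no depth.
- manip.get_calibration(name): a dict with "mtx" (3x3 intrinsics, pixels), "view" (4x4, takes a point from world to camera coordinates); the wrist camera has in their place "mount" (4x4, takes a point from camera to tool coordinates, whose origin is the TCP and whose axes are the flange's). Camera axes: x right, y down, z forward; pixel columns grow to the right and rows downward; lengths in m; the calibration is good to about 2 mm. A picture is of the moment at which its call begins: read the wrist's pose just before it. get_calibration takes no time and is no camera call.
- manip.hand_in(): hands the job in; it is judged then, once.
The state is a dict: "time": time; "qpos": joint angles; "qvel": joint speeds; "effort": joint torques, N m; "position": TCP position; "tcp_rot": TCP orientation; "wrist_force": force on the tool from outside, world axes, zero at the start; "wrist_torque": the same for the moment, N m; "opening": finger opening in m; "finger_force": force on a finger pad.
Only numpy, scipy, OpenCV 4.12 (cv2) and the standard library are available. Lean on these libraries where they do the work, as an engineer would, in place of code of your own. Each camera call takes 0.05 s, during which the arm holds its last target. There are 200 camera calls.

## Working session

There is one attempt and no reset: what is moved stays moved. The work goes in short steps, Python scripts to look and compute and a tool call to move; the robot and the scene stay as the last step left them, time stands still between calls to the robot, and variables do not carry over. Pictures are saved under pics/ and viewed, at most 10 in all, crops included, and the job is handed in when it is done.

Besides the shell and the picture viewer there is one more tool, called after "Emit:" as name(argument=value, ...), one argument or row to a line, values as JSON. move_arm: Moves the arm, as the interface text tells. Its arguments: {"type":"object","properties":{"moves":{"type":"array","items":{"type":"array","items":{"type":"number"}}},"force":{"type":"number"}},"required":["moves"]}

```bash
mkdir -p pics; python3 - <<'E'
from workcell import manip
import cv2,numpy as np
s=manip.get_state();print(s['time'],s['position'],s['tcp_rot'],s['opening'],manip.hold_point_z)
a=manip.read_camera("top");b=manip.read_camera("scene")
cv2.imwrite("pics/top.png",a);cv2.imwrite("pics/scene.png",b)
for n in("top","scene"):
  c=manip.get_calibration(n);print(np.round(c['mtx'],2).tolist(),np.round(c['view'],4).tolist())
print(manip.get_calibration("wrist"))
E
```

```text
0.0 [0.17075111 0.54850363 0.20415626] [[-9.54784158e-01  2.97299280e-01 -5.91479289e-04]
 [ 2.97299864e-01  9.54782602e-01 -1.72458086e-03]
 [ 5.20174856e-05 -1.82244920e-03 -9.99998338e-01]] 0.08536295252566017 0.0187
[[363.86, 0.0, 252.41], [0.0, 363.86, 191.3], [0.0, 0.0, 1.0]] [[0.2159, -0.9764, 0.0043, -0.1028], [-0.9456, -0.2102, -0.2482, 0.5428], [0.2432, 0.0495, -0.9687, 0.601], [0.0, 0.0, 0.0, 1.0]]
[[477.04, 0.0, 253.41], [0.0, 477.04, 198.63], [0.0, 0.0, 1.0]] [[-0.856, 0.517, -0.0048, 0.4619], [0.2683, 0.4364, -0.8588, -0.09], [-0.4419, -0.7364, -0.5122, 1.2324], [0.0, 0.0, 0.0, 1.0]]
{'mtx': array([[313.85026054,   0.        , 252.33961099],
       [  0.        , 313.85026054, 190.75469269],
       [  0.        ,   0.        ,   1.        ]]), 'mount': array([[ 8.98560757e-04, -9.57421660e-01, -2.88691802e-01,
         7.49182167e-02],
       [ 9.99999192e-01,  1.11976710e-03, -6.01088220e-04,
        -2.81477598e-04],
       [ 8.98762463e-04, -2.88691029e-01,  9.57421893e-01,
        -1.67720810e-01],
       [ 0.00000000e+00,  0.00000000e+00,  0.00000000e+00,
         1.00000000e+00]])}
```

View pics/top.png

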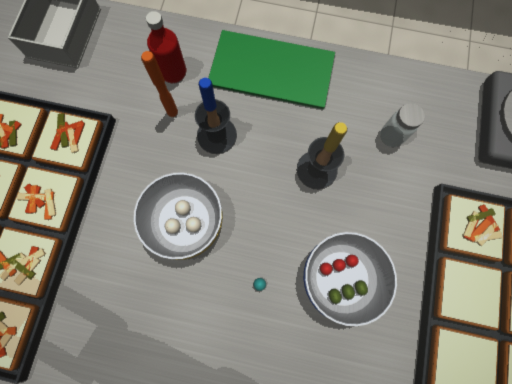

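View pics/scene.png

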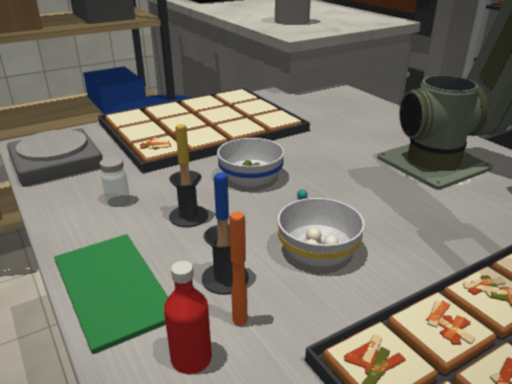

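The top view shows the blue stick handle at about (207,95), its jar base at (216,137), the yellow stick at (335,140) and the blue-banded bowl rim centred at about (350,279). The scene view shows the blue band at (251,165) and an orange look-alike beside the blue jar.

```bash
cat > m.py <<'E'
from workcell import manip
import cv2,numpy as np
from scipy.optimize import least_squares
T=np.linspace(0,2*np.pi,48)
C={n:manip.get_calibration(n) for n in("top","scene")}
def proj(n,P):
    c=C[n];p=(np.c_[P,np.ones(len(P))]@np.array(c['view']).T)[:,:3]@np.array(c['mtx']).T
    return p[:,:2]/p[:,2:]
def back(n,uv,z):
    c=C[n];V=np.array(c['view']);R,t=V[:3,:3],V[:3,3]
    d=R.T@np.linalg.solve(c['mtx'],[uv[0],uv[1],1]);o=-R.T@t
    return o+d*(z-o[2])/d[2]
def ring(c,r,ax=(0,0,1)):
    ax=np.array(ax)/np.linalg.norm(ax);x=np.cross([0,1,0],ax);x/=np.linalg.norm(x);y=np.cross(ax,x)
    return np.array(c)+r*(np.outer(np.cos(T),x)+np.outer(np.sin(T),y))
def feat(m):
    M=cv2.moments(m);a=M['m00']
    return np.array([M['m10']/a,M['m01']/a]),np.array([M['mu20'],M['mu11'],M['mu02']])/a
def blue(im):
    h=cv2.cvtColor(im,cv2.COLOR_BGR2HSV);return cv2.inRange(h,(110,120,50),(130,255,255))
def biggest(m,box):
    k=np.zeros_like(m);x0,y0,x1,y1=box;k[y0:y1,x0:x1]=m[y0:y1,x0:x1];return k
def handle_hull(n,p):
    ax=np.array([p[2],p[3],1]);ax/=np.linalg.norm(ax);f=np.array([p[0],p[1],.006])
    return cv2.convexHull(proj(n,np.r_[ring(f+.125*ax,.011,ax),ring(f+.202*ax,.011,ax)]).astype(np.float32))
E
python3 - <<'E'
from m import *
ims={n:cv2.imread(f"pics/{n}.png") for n in C}
box={"top":(185,65,235,125),"scene":(205,160,235,235)}
F={n:feat(biggest(blue(ims[n]),box[n])) for n in C}
def res(p):
    r=[]
    for n in C:
        c,m=feat(handle_hull(n,p)); r+=list(c-F[n][0])+list((m-F[n][1])/15)
    return r
g=back("top",(216,137),0)
s=least_squares(res,[g[0],g[1],0,0],diff_step=1e-4,x_scale=[.01,.01,.05,.05])
print("stick foot",s.x,"cost",s.cost,np.round(s.fun,1))
p=s.x;print("stick at z=.165",p[:2]+p[2:]*.159)
jb=back("top",(216,137),.004);jm=back("top",(212,116),.095);bw=back("top",(350.5,279),.07);print(jb,jm,bw,back("top",(317,172),.004))
# overlays
jar=(jb+jm)[:2]/2
out=[]
for n,b in(("top",(130,40,290,180)),("scene",(150,150,310,290)),("top",(290,220,410,340)),("scene",(200,120,300,210))):
    k=4;im=cv2.resize(ims[n],None,fx=k,fy=k,interpolation=cv2.INTER_CUBIC)
    for pts,col in((ring([*jar,0.002],.042),(0,255,255)),(ring([*jar,.095],.034),(0,255,255)),(ring([*bw[:2],.07],.08),(0,0,255)),(ring([*bw[:2],.07],.076),(255,0,255)),(handle_hull(n,p)[:,0],(0,255,0))):
        uv=proj(n,pts) if pts.shape[1]==3 else pts
        cv2.polylines(im,[np.int32((uv+.5)*k)],True,col,1)
    out.append(cv2.resize(im[b[1]*k:b[3]*k,b[0]*k:b[2]*k],(400,300)))
cv2.imwrite("pics/ov.png",np.vstack([np.hstack(out[:2]),np.hstack(out[2:])]))
E
```

```text
stick foot [ 0.67584202  0.1206777  -0.03571142 -0.01098437] cost 7.072353389066741 [ 0.9  1.2  0.2  0.   0.1 -0.1  2.8 -0.   0.6 -1.9]
stick at z=.165 [0.6701639  0.11893118]
[0.66690416 0.12067844 0.004     ] [0.67065759 0.12060305 0.095     ] [ 0.43561121 -0.18259268  0.07      ] [ 0.63713022 -0.10017696  0.004     ]
```

View pics/ov.png

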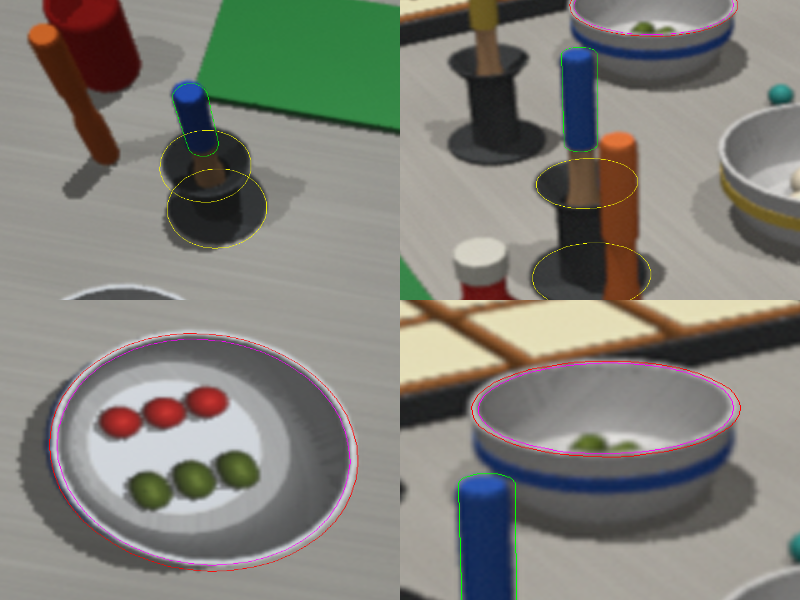

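The overlays put the bowl rim and the jar rings close to the image edges. The handle outline fits in both views to within about 2 px.

```bash
cat > go.py <<'E'
from m import *
import sys
def shift(w,s=None):
    s=s or manip.get_state();return np.round(1000*np.array(s['tcp_rot']).T@(np.array(w)-s['position']),1)
if __name__=="__main__":
    s=manip.get_state();print(s['time'],np.round(s['position'],4),np.round(s['opening'],4),s['finger_force'])
    for a in sys.argv[1:]:print(a,shift([float(v) for v in a.split(',')],s).tolist())
E
python3 - <<'E'
from m import *
print("orange foot",back("top",(173,115),0),"top",back("top",(148,57),.2),"bottle",back("top",(155,20),.2), "yellow top",back("top",(340,126),.208),"cheese bowl",back("top",(178,215),.07))
E
python3 go.py .171,.549,.3 .67,.119,.3
```

```text
orange foot [0.6976208  0.22376167 0.        ] top [0.70165179 0.22389978 0.2       ] bottle [0.77176344 0.23259197 0.2       ] yellow top [ 0.64582244 -0.09755858  0.208     ] cheese bowl [0.47957255 0.13865581 0.07      ]
0.1 [0.1707 0.5486 0.2042] 0.0853 0.0
.171,.549,.3 [-0.1, 0.3, -95.8]
.67,.119,.3 [-604.4, -261.9, -95.4]
```

Emit:
move_arm(
  moves=[
    [0.5, 0, 0, -60, 0, 0, 0],
    [0.5, 0, 0, -96, 0, 0, 0],
    [0.5, -57, -25, -96, 0, 0, 0],
    [0.5, -114, -50, -96, 0, 0, 0],
    [0.5, -171, -75, -96, 0, 0, 0],
    [0.5, -228, -100, -96, 0, 0, 0],
    [0.5, -285, -124, -96, 0, 0, 0],
    [0.5, -340, -148, -96, 0, 0, 0],
  ],
)

```text
time: 1.1
position: [0.4527, 0.305, 0.3007]
tcp_rot: [[-0.955, 0.297, -0.0], [0.297, 0.955, -0.0], [0.0, -0.0, -1.0]]
wrist_force: [0.8, 0.4, -1.1]
opening: 0.0426
finger_force: 0.0
```

Emit:
move_arm(
  moves=[
    [0.5, -55, -24, 0, 0, 0, 0],
    [0.5, -110, -48, 0, 0, 0, 0],
    [0.5, -165, -71, 0, 0, 0, 0],
    [0.5, -220, -95, 0, 0, 0, 0],
    [0.5, -264, -114, 0, 0, 0, 0],
    [0.5, -264, -114, 0, 0, 0, 0],
    [0.5, -264, -114, 0, 0, 0, 0],
    [0.5, -264, -114, 0, 0, 0, 0],
  ],
)

```text
time: 2.1
position: [0.6688, 0.1204, 0.3014]
tcp_rot: [[-0.955, 0.296, -0.0], [0.296, 0.955, 0.0], [0.0, 0.0, -1.0]]
wrist_force: [0.4, 0.4, 0.3]
opening: 0.043
finger_force: 0.0
```

```bash
python3 - <<'E'
from go import *
s=manip.get_state();im=manip.read_camera("wrist");c=manip.get_calibration("wrist")
print(s['time'],s['position'],shift([.67,.119,.3],s))
R=np.array(s['tcp_rot']);m=c['mount'];K=c['mtx']
V=np.eye(4);V[:3,:3]=R@m[:3,:3];V[:3,3]=R@m[:3,3]+s['position'];C['w']=dict(mtx=K,view=np.linalg.inv(V))
np.save('wv.npy',C['w']['view'])
k=2;
cv2.imwrite("pics/wraw.png",im)
o=im.copy()
hm=blue(im);M=feat(hm)[0];print("blue centroid",M)
for pts,col in((ring([.669,.1206,.095],.034),(0,255,255)),(ring([.669,.1206,.095],.03),(0,255,255)),(ring([.669,.1206,.003],.042),(0,255,255)),(ring([.669,.119,.208],.011),(0,255,0))):
    cv2.polylines(o,[np.int32(proj('w',pts))],True,col,1)
cv2.imwrite("pics/w1.png",o)
E
```

```text
2.1 [0.66879787 0.12044189 0.30139332] [-1.6 -1.   1.4]
blue centroid [125.96153846 111.07032967]
```

View pics/w1.png

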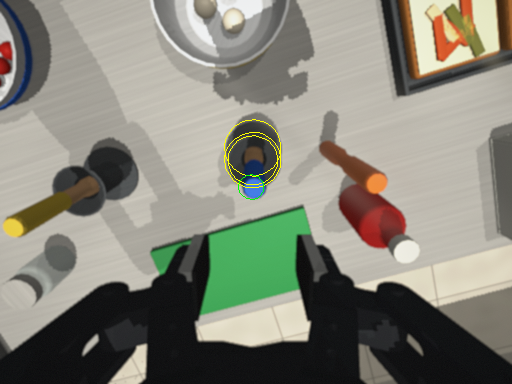

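The wrist view shows the handle top at (253,187), inside its projected ring, and the jar rings match. I'm descending to grasp.

Emit:
move_arm(
  moves=[
    [0.5, 0, -1, 40, 0, 0, 0],
    [0.5, 0, -1, 80, 0, 0, 0],
    [0.5, 0, -1, 115, 0, 0, 0],
    [0.5, 0, -1, 135, 0, 0, 0],
    [0.5, 0, -1, 151, 0, 0, 0],
    [0.5, 0, -1, 151, 0, 0, 0],
    [0.3, 0, -1, 151, 0, 0, 0],
    [0.25, 0, -1, 151, 0, 0, 0],
  ],
  force=60,
)

```text
time: 3.15
position: [0.6702, 0.1188, 0.1515]
tcp_rot: [[-0.955, 0.297, 0.003], [0.297, 0.955, 0.001], [-0.002, 0.002, -1.0]]
wrist_force: [-0.0, -0.1, 0.5]
opening: 0.0217
finger_force: 9.2
```

Emit:
move_arm(
  moves=[
    [0.1, 0, 0, 0, 0, 0, 0],
    [0, 0, 0, 0, 0, 0, 0],
    [0, 0, 0, 0, 0, 0, 0],
    [0, 0, 0, 0, 0, 0, 0],
  ],
  force=60,
)

```text
time: 3.65
position: [0.6704, 0.1188, 0.1516]
tcp_rot: [[-0.955, 0.297, 0.003], [0.297, 0.955, 0.001], [-0.003, 0.002, -1.0]]
wrist_force: [0.1, 0.9, 6.5]
opening: 0.0199
finger_force: 59.1
```

Emit:
move_arm(
  moves=[
    [0, 0, 0, -10, 0, 0, 0],
    [0, 0, 0, -30, 0, 0, 0],
    [0, 0, 0, -55, 0, 0, 0],
    [0, 0, 0, -85, 0, 0, 0],
    [0, 0, 0, -115, 0, 0, 0],
    [0, 0, 0, -140, 0, 0, 0],
    [0, 0, 0, -140, 0, 0, 0],
    [0, 0, 0, -140, 0, 0, 0],
  ],
)

```text
time: 4.65
position: [0.6688, 0.1181, 0.2885]
tcp_rot: [[-0.955, 0.297, -0.003], [0.297, 0.955, -0.001], [0.002, -0.001, -1.0]]
wrist_force: [0.4, -0.5, 0.2]
opening: 0.0202
finger_force: 58.7
```

```bash
python3 - <<'E'
from go import *
s=manip.get_state();print(s['time'],s['position'],s['opening'],s['finger_force'],s['wrist_force'])
a=manip.read_camera("scene");b=manip.read_camera("top")
cv2.imwrite("pics/l.png",np.hstack([cv2.resize(a,(400,300)),cv2.resize(b,(400,300))]))
cv2.imwrite("pics/s2.png",a);cv2.imwrite("pics/t2.png",b)
E
python3 go.py .436,-.182,.292
```

```text
4.65 [0.66881291 0.11806983 0.28847576] 0.020154004478020966 58.709459798410535 [ 0.38637127 -0.53190465  0.20130857]
4.75 [0.6687 0.1182 0.2881] 0.02 58.707339484244585
.436,-.182,.292 [133.0, -355.8, -2.9]
```

View pics/l.png

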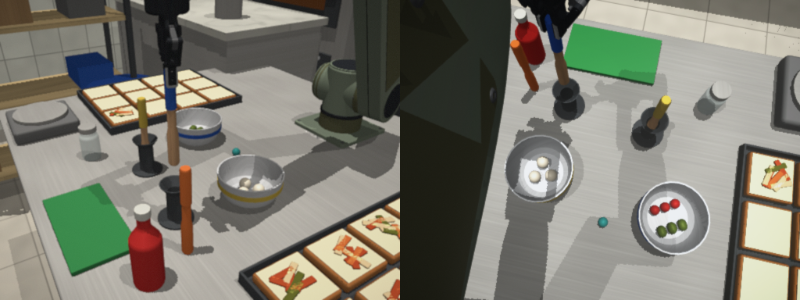

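The stick is out of its jar, near vertical, with its foot at scene (223,209) and top (213,119). The yellow and orange sticks have not moved.

```bash
python3 - <<'E'
from go import *
for n,f in(("scene","pics/s2.png"),("top","pics/t2.png")):
    im=cv2.imread(f)
    uv=proj(n,np.array([[.6688,.1181,.143]]))[0];print(n,"expected foot (vertical)",uv)
    u,v=map(int,uv);cr=cv2.resize(im[v-40:v+35,u-50:u+50],(400,300),interpolation=cv2.INTER_CUBIC)
    cv2.polylines(cr,[np.int32((proj(n,ring([.6688,.1181,.143],.012))-[u-50,v-40])*4+2)],True,(0,255,0),1)
    cv2.imwrite(f"pics/c_{n}.png",cr)
cv2.imwrite("pics/c.png",np.hstack([cv2.imread("pics/c_scene.png"),cv2.imread("pics/c_top.png")]))
E
```

```text
scene expected foot (vertical) [222.58053141 209.77813045]
top expected foot (vertical) [210.28251029 104.83040498]
```

View pics/c.png

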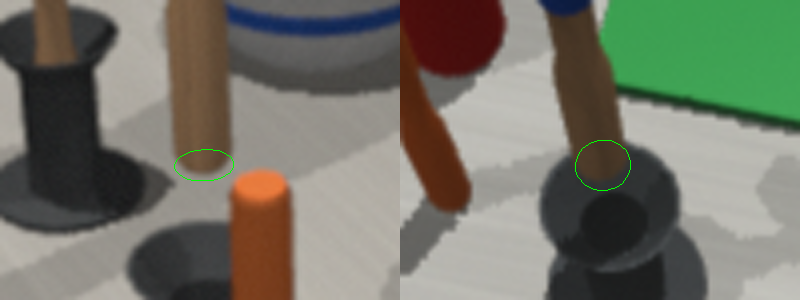

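Emit:
move_arm(
  moves=[
    [0, 17, -45, -3, 0, 0, 0],
    [0, 34, -90, -3, 0, 0, 0],
    [0, 51, -135, -3, 0, 0, 0],
    [0, 68, -180, -3, 0, 0, 0],
    [0, 85, -225, -3, 0, 0, 0],
    [0, 102, -270, -3, 0, 0, 0],
    [0, 119, -315, -3, 0, 0, 0],
    [0, 133, -356, -3, 0, 0, 0],
  ],
)

```text
time: 5.75
position: [0.4349, -0.1829, 0.2921]
tcp_rot: [[-0.955, 0.297, -0.002], [0.297, 0.955, 0.001], [0.002, 0.0, -1.0]]
wrist_force: [0.8, -0.1, -0.5]
opening: 0.0202
finger_force: 58.8
```

Emit:
move_arm(
  moves=[
    [0, 0, 0, 0, 0, 0, 0],
    [0, 0, 0, 0, 0, 0, 0],
    [0, 0, 0, 0, 0, 0, 0],
  ],
)

```text
time: 6.12
position: [0.4371, -0.1812, 0.2926]
tcp_rot: [[-0.955, 0.296, -0.001], [0.296, 0.955, 0.001], [0.001, 0.001, -1.0]]
wrist_force: [0.2, 0.1, -0.9]
opening: 0.0197
finger_force: 59.0
```

```bash
python3 go.py .436,-.182,.292 .436,-.182,.158; python3 - <<'E'
from go import *
out=[]
for n in("scene","top"):
    im=manip.read_camera(n);s=manip.get_state()['position'];f=[s[0],s[1],s[2]-.1456]
    u,v=map(int,proj(n,np.array([f]))[0]);print(n,u,v)
    k=4;B=cv2.resize(im,None,fx=k,fy=k,interpolation=cv2.INTER_CUBIC)
    for r in(ring(f,.012),ring([.436,-.182,.07],.076)):cv2.polylines(B,[np.int32((proj(n,r)+.5)*k)],True,(0,255,0),1)
    x,y=max(0,(u-50)*k),max(0,(v-60)*k);out.append(B[y:y+480,x:x+400])
cv2.imwrite("pics/d.png",np.hstack(out))
E
```

```text
6.125 [ 0.4371 -0.1812  0.2926] 0.0197 58.950641099363565
.436,-.182,.292 [0.8, -1.1, 0.6]
.436,-.182,.158 [0.7, -1.2, 134.6]
scene 250 121
top 363 277
```

View pics/d.png

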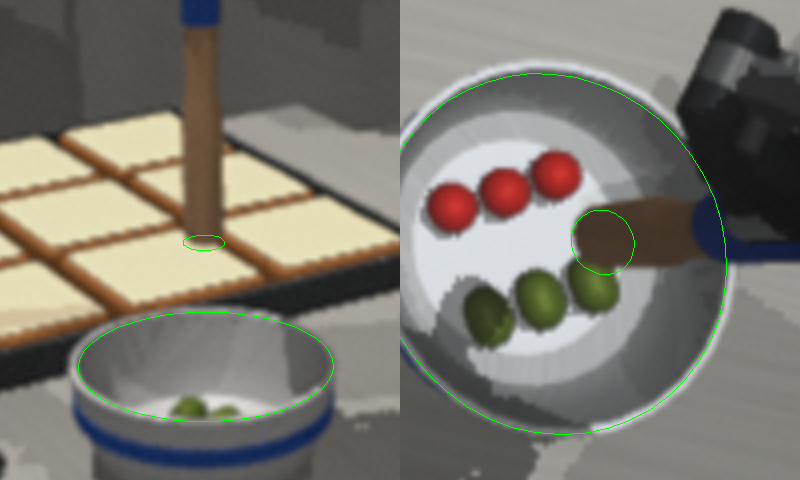

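The foot hangs over the bowl's centre where expected: the rings match in both views, and the lane between the rows is free. I'll lower it, move out along the lane and stir.

Emit:
move_arm(
  moves=[
    [0, 1, -1, 30, 0, 0, 0],
    [0, 1, -1, 65, 0, 0, 0],
    [0, 1, -1, 95, 0, 0, 0],
    [0, 1, -1, 120, 0, 0, 0],
    [0, 1, -1, 134, 0, 0, 0],
    [0, 1, -1, 134, 0, 0, 0],
    [0, 10, 8, 134, 0, 0, 0],
    [0, 18.7, 16.7, 134, 0, 0, 0],
  ],
)

```text
time: 7.22
position: [0.4237, -0.1598, 0.1598]
tcp_rot: [[-0.955, 0.297, 0.001], [0.297, 0.955, -0.0], [-0.001, 0.0, -1.0]]
wrist_force: [-0.0, -0.1, -0.4]
opening: 0.02
finger_force: 59.0
```

Emit:
move_arm(
  moves=[
    [0, -8.1, 5.4, 0, 0, 0, 0],
    [0, -17.7, 7.3, 0, 0, 0, 0],
    [0, -27.3, 5.4, 0, 0, 0, 0],
    [0, -35.4, 0, 0, 0, 0, 0],
    [0, -40.8, -8.1, 0, 0, 0, 0],
    [0, -42.7, -17.7, 0, 0, 0, 0],
    [0, -40.8, -27.3, 0, 0, 0, 0],
    [0, -35.4, -35.4, 0, 0, 0, 0],
  ],
)

```text
time: 8.22
position: [0.4466, -0.2054, 0.1589]
tcp_rot: [[-0.955, 0.298, 0.0], [0.298, 0.955, 0.0], [-0.0, 0.0, -1.0]]
wrist_force: [-0.3, -0.6, -0.7]
opening: 0.0198
finger_force: 59.0
```

Emit:
move_arm(
  moves=[
    [0, 8.1, -5.4, 0, 0, 0, 0],
    [0, 17.7, -7.3, 0, 0, 0, 0],
    [0, 27.3, -5.4, 0, 0, 0, 0],
    [0, 35.4, 0, 0, 0, 0, 0],
    [0, 40.8, 8.1, 0, 0, 0, 0],
    [0, 42.7, 17.7, 0, 0, 0, 0],
    [0, 40.8, 27.3, 0, 0, 0, 0],
    [0, 35.4, 35.4, 0, 0, 0, 0],
  ],
)

```text
time: 9.22
position: [0.4248, -0.1606, 0.1593]
tcp_rot: [[-0.955, 0.296, 0.001], [0.296, 0.955, -0.002], [-0.002, -0.001, -1.0]]
wrist_force: [1.3, -2.3, 0.7]
opening: 0.0203
finger_force: 59.0
```

```bash
python3 - <<'E'
from go import *
s=manip.get_state();print(s['time'],s['position'],s['opening'],s['finger_force'],s['wrist_force'])
out=[]
for n in("scene","top"):
    im=manip.read_camera(n);f=np.array(s['position'])-[0,0,.1456]
    u,v=map(int,proj(n,np.array([[.436,-.182,.04]]))[0])
    k=4;B=cv2.resize(im,None,fx=k,fy=k,interpolation=cv2.INTER_CUBIC)
    for r in(ring(f,.012),):cv2.polylines(B,[np.int32((proj(n,r)+.5)*k)],True,(0,255,0),1)
    x,y=max(0,(u-50)*k),max(0,(v-60)*k);out.append(B[y:y+480,x:x+400])
cv2.imwrite("pics/e.png",np.hstack(out))
E
```

```text
9.225 [ 0.4248     -0.16055311  0.15933039] 0.02026289333111365 58.987740240991116 [ 1.27361235 -2.28118613  0.6572459 ]
```

View pics/e.png

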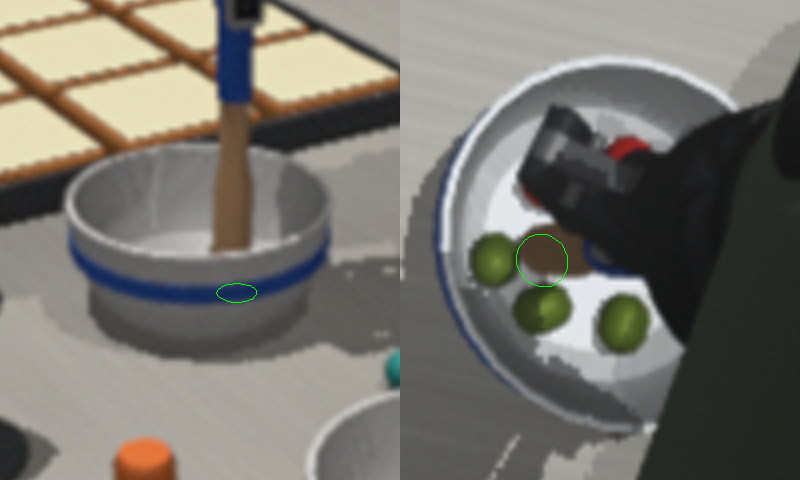

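After one circle the olives have spread out, the stick foot is still close to its expected ring at top view (545,260), and nothing has left the bowl. I'm doing the other three circles.

Emit:
move_arm(
  moves=[
    [0, -8.1, 5.4, 0, 0, 0, 0],
    [0, -17.7, 7.3, 0, 0, 0, 0],
    [0, -27.3, 5.4, 0, 0, 0, 0],
    [0, -35.4, 0, 0, 0, 0, 0],
    [0, -40.8, -8.1, 0, 0, 0, 0],
    [0, -42.7, -17.7, 0, 0, 0, 0],
    [0, -40.8, -27.3, 0, 0, 0, 0],
    [0, -35.4, -35.4, 0, 0, 0, 0],
  ],
)

```text
time: 10.32
position: [0.4463, -0.205, 0.1589]
tcp_rot: [[-0.955, 0.298, -0.0], [0.298, 0.955, 0.001], [0.001, 0.001, -1.0]]
wrist_force: [-1.5, 1.2, -0.3]
opening: 0.0201
finger_force: 59.2
```

Emit:
move_arm(
  moves=[
    [0, 8.1, -5.4, 0, 0, 0, 0],
    [0, 17.7, -7.3, 0, 0, 0, 0],
    [0, 27.3, -5.4, 0, 0, 0, 0],
    [0, 35.4, 0, 0, 0, 0, 0],
    [0, 40.8, 8.1, 0, 0, 0, 0],
    [0, 42.7, 17.7, 0, 0, 0, 0],
    [0, 40.8, 27.3, 0, 0, 0, 0],
    [0, 35.4, 35.4, 0, 0, 0, 0],
  ],
)

```text
time: 11.32
position: [0.4244, -0.1599, 0.1591]
tcp_rot: [[-0.955, 0.297, 0.0], [0.297, 0.955, -0.0], [-0.0, -0.0, -1.0]]
wrist_force: [0.0, -1.0, 0.1]
opening: 0.0203
finger_force: 58.9
```

Emit:
move_arm(
  moves=[
    [0, -8.1, 5.4, 0, 0, 0, 0],
    [0, -17.7, 7.3, 0, 0, 0, 0],
    [0, -27.3, 5.4, 0, 0, 0, 0],
    [0, -35.4, 0, 0, 0, 0, 0],
    [0, -40.8, -8.1, 0, 0, 0, 0],
    [0, -42.7, -17.7, 0, 0, 0, 0],
    [0, -40.8, -27.3, 0, 0, 0, 0],
    [0, -35.4, -35.4, 0, 0, 0, 0],
  ],
)

```text
time: 12.32
position: [0.4465, -0.2053, 0.159]
tcp_rot: [[-0.955, 0.298, 0.0], [0.298, 0.955, 0.0], [0.0, 0.0, -1.0]]
wrist_force: [-0.1, -0.3, -1.1]
opening: 0.0203
finger_force: 59.1
```

Emit:
move_arm(
  moves=[
    [0, 8.1, -5.4, 0, 0, 0, 0],
    [0, 17.7, -7.3, 0, 0, 0, 0],
    [0, 27.3, -5.4, 0, 0, 0, 0],
    [0, 35.4, 0, 0, 0, 0, 0],
    [0, 40.8, 8.1, 0, 0, 0, 0],
    [0, 42.7, 17.7, 0, 0, 0, 0],
    [0, 40.8, 27.3, 0, 0, 0, 0],
    [0, 35.4, 35.4, 0, 0, 0, 0],
  ],
)

```text
time: 13.32
position: [0.4249, -0.1604, 0.1593]
tcp_rot: [[-0.955, 0.296, 0.001], [0.296, 0.955, -0.001], [-0.002, -0.001, -1.0]]
wrist_force: [1.2, -1.6, 0.2]
opening: 0.0202
finger_force: 58.9
```

Emit:
move_arm(
  moves=[
    [0, -8.1, 5.4, 0, 0, 0, 0],
    [0, -17.7, 7.3, 0, 0, 0, 0],
    [0, -27.3, 5.4, 0, 0, 0, 0],
    [0, -35.4, 0, 0, 0, 0, 0],
    [0, -40.8, -8.1, 0, 0, 0, 0],
    [0, -42.7, -17.7, 0, 0, 0, 0],
    [0, -40.8, -27.3, 0, 0, 0, 0],
    [0, -35.4, -35.4, 0, 0, 0, 0],
  ],
)

```text
time: 14.32
position: [0.4464, -0.2054, 0.1589]
tcp_rot: [[-0.955, 0.298, -0.0], [0.298, 0.955, 0.0], [0.0, 0.0, -1.0]]
wrist_force: [-0.4, 0.4, 0.4]
opening: 0.0201
finger_force: 59.1
```

Emit:
move_arm(
  moves=[
    [0, 8.1, -5.4, 0, 0, 0, 0],
    [0, 17.7, -7.3, 0, 0, 0, 0],
    [0, 27.3, -5.4, 0, 0, 0, 0],
    [0, 35.4, 0, 0, 0, 0, 0],
    [0, 40.8, 8.1, 0, 0, 0, 0],
    [0, 42.7, 17.7, 0, 0, 0, 0],
    [0, 40.8, 27.3, 0, 0, 0, 0],
    [0, 35.4, 35.4, 0, 0, 0, 0],
  ],
)

```text
time: 15.32
position: [0.4243, -0.1599, 0.159]
tcp_rot: [[-0.955, 0.297, 0.0], [0.297, 0.955, -0.0], [-0.0, -0.0, -1.0]]
wrist_force: [0.0, -0.4, -1.4]
opening: 0.0203
finger_force: 59.0
```

Emit:
move_arm(
  moves=[
    [0, -9, -9, 0, 0, 0, 0],
    [0, -17.7, -17.7, -3, 0, 0, 0],
    [0, -17.7, -17.7, -20, 0, 0, 0],
    [0, -17.7, -17.7, -50, 0, 0, 0],
    [0, -17.7, -17.7, -80, 0, 0, 0],
    [0, -17.7, -17.7, -110, 0, 0, 0],
    [0, -17.7, -17.7, -134, 0, 0, 0],
    [0, -17.7, -17.7, -134, 0, 0, 0],
  ],
)

```text
time: 16.32
position: [0.4366, -0.1841, 0.2947]
tcp_rot: [[-0.954, 0.298, 0.004], [0.298, 0.954, -0.002], [-0.004, -0.001, -1.0]]
wrist_force: [0.0, -0.3, -1.0]
opening: 0.0197
finger_force: 59.0
```

```bash
python3 go.py .669,.1206,.292
```

```text
16.325 [ 0.4366 -0.1841  0.2947] 0.0197 59.04049454256892
.669,.1206,.292 [-131.0, 360.1, 3.0]
```

Emit:
move_arm(
  moves=[
    [0, -17, 45, 0, 0, 0, 0],
    [0, -34, 90, 0, 0, 0, 0],
    [0, -51, 135, 0, 0, 0, 0],
    [0, -68, 180, 0, 0, 0, 0],
    [0, -85, 225, 0, 0, 0, 0],
    [0, -102, 270, 0, 0, 0, 0],
    [0, -119, 320, 0, 0, 0, 0],
    [0, -132, 358, 0, 0, 0, 0],
  ],
)

```text
time: 17.32
position: [0.6688, 0.1211, 0.2905]
tcp_rot: [[-0.955, 0.297, -0.003], [0.297, 0.955, -0.0], [0.003, -0.001, -1.0]]
wrist_force: [1.0, -0.0, -1.1]
opening: 0.0198
finger_force: 59.1
```

Emit:
move_arm(
  moves=[
    [0, 0, 0, 0, 0, 0, 0],
    [0, 0, 0, 0, 0, 0, 0],
    [0, 0, 0, 0, 0, 0, 0],
    [0, 0, 0, 0, 0, 0, 0],
  ],
)

```text
time: 17.82
position: [0.6675, 0.1189, 0.2935]
tcp_rot: [[-0.954, 0.298, 0.0], [0.298, 0.954, 0.0], [-0.0, 0.0, -1.0]]
wrist_force: [0.2, -0.3, 0.2]
opening: 0.0201
finger_force: 59.2
```

```bash
python3 go.py .669,.1206,.152; python3 - <<'E'
from go import *
s=manip.get_state();out=[]
f=np.array(s['position'])-[0,0,.1456]
for n in("scene","top"):
    im=manip.read_camera(n)
    k=4;B=cv2.resize(im,None,fx=k,fy=k,interpolation=cv2.INTER_CUBIC)
    for r in(ring(f,.012),ring([.669,.1206,.095],.034)):cv2.polylines(B,[np.int32((proj(n,r)+.5)*k)],True,(0,255,0),1)
    u,v=map(int,proj(n,np.array([f]))[0]);x,y=max(0,(u-50)*k),max(0,(v-30)*k);out.append(B[y:y+300,x:x+400])
    if n=="top":u,v=350,285;o2=B[(v-38)*k:(v+37)*k,(u-50)*k:(u+50)*k]
cv2.imwrite("pics/f.png",np.vstack([np.hstack(out),np.hstack([o2,o2*0])]))
E
```

```text
17.825 [0.6675 0.1189 0.2935] 0.0201 59.20407162979245
.669,.1206,.152 [-0.9, 2.0, 141.5]
```

View pics/f.png

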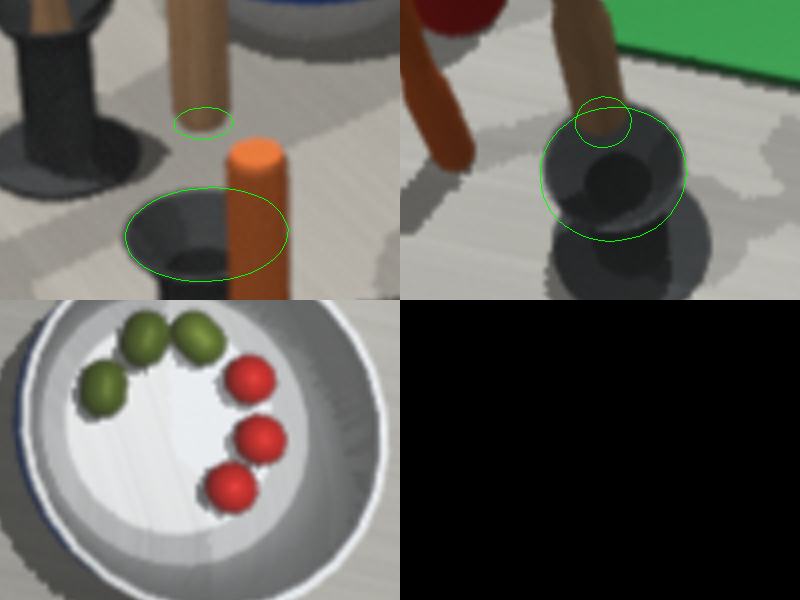

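All six pieces are in the bowl and rearranged. The stick hangs over its jar, with its foot ring aligned. I'm lowering it slowly.

Emit:
move_arm(
  moves=[
    [0, -1, 1.5, 15, 0, 0, 0],
    [0, -1, 1.5, 35, 0, 0, 0],
    [0, -1, 1.5, 50, 0, 0, 0],
    [0, -1, 1.5, 60, 0, 0, 0],
    [0, -1, 1.5, 68, 0, 0, 0],
    [0, -1, 1.5, 76, 0, 0, 0],
    [0, -1, 1.5, 84, 0, 0, 0],
    [0, -1, 1.5, 90, 0, 0, 0],
  ],
)

```text
time: 18.92
position: [0.6692, 0.1211, 0.2026]
tcp_rot: [[-0.955, 0.297, 0.0], [0.297, 0.955, 0.0], [-0.0, 0.0, -1.0]]
wrist_force: [0.9, -0.2, -1.1]
opening: 0.0202
finger_force: 59.2
```

Emit:
move_arm(
  moves=[
    [0, 0, 0, 8, 0, 0, 0],
    [0, 0, 0, 16, 0, 0, 0],
    [0, 0, 0, 24, 0, 0, 0],
    [0, 0, 0, 32, 0, 0, 0],
    [0, 0, 0, 39, 0, 0, 0],
    [0, 0, 0, 45, 0, 0, 0],
    [0, 0, 0, 48, 0, 0, 0],
    [0, 0, 0, 48, 0, 0, 0],
  ],
)

```text
time: 19.92
position: [0.6692, 0.1211, 0.1548]
tcp_rot: [[-0.955, 0.297, -0.0], [0.297, 0.955, 0.0], [0.0, -0.0, -1.0]]
wrist_force: [1.0, 0.3, -1.1]
opening: 0.0201
finger_force: 59.2
```

```bash
python3 go.py; python3 -c "
from workcell import manip;s=manip.get_state();print(s['wrist_force'],s['wrist_torque'])"
```

```text
19.925 [0.6692 0.1211 0.1548] 0.0201 59.1883668769151
[ 1.04739289  0.30201327 -1.10869091] [0.04688836 0.00488617 0.00132385]
```

Emit:
move_arm(
  moves=[
    [0, 0, 0, 1.5, 0, 0, 0],
    [0, 0, 0, 2.5, 0, 0, 0],
    [0, 0, 0, 2.5, 0, 0, 0],
    [0.3, 0, 0, 2.5, 0, 0, 0],
    [0.4, 0, 0, 2.5, 0, 0, 0],
    [0.5, 0, 0, 2.5, 0, 0, 0],
    [0.5, 0, 0, 2.5, 0, 0, 0],
    [0.5, 0, 0, 2.5, 0, 0, 0],
  ],
)

```text
time: 20.92
position: [0.6692, 0.121, 0.1525]
tcp_rot: [[-0.955, 0.297, 0.0], [0.297, 0.955, 0.0], [0.0, 0.0, -1.0]]
wrist_force: [1.2, -0.4, 0.2]
opening: 0.0427
finger_force: 0.0
```

Emit:
move_arm(
  moves=[
    [0.5, 0, 0, -10, 0, 0, 0],
    [0.5, 0, 0, -30, 0, 0, 0],
    [0.5, 0, 0, -60, 0, 0, 0],
    [0.5, 0, 0, -90, 0, 0, 0],
    [0.5, 0, 0, -120, 0, 0, 0],
    [0.5, 0, 0, -150, 0, 0, 0],
    [0.5, 0, 0, -150, 0, 0, 0],
    [0.5, 0, 0, -150, 0, 0, 0],
  ],
)

```text
time: 21.92
position: [0.6688, 0.121, 0.3017]
tcp_rot: [[-0.955, 0.297, -0.001], [0.297, 0.955, -0.0], [0.001, -0.001, -1.0]]
wrist_force: [-0.0, 0.6, -0.5]
opening: 0.0428
finger_force: 0.0
```

```bash
python3 - <<'E'
from go import *
s=manip.get_state();print(s['time'],s['position'],s['opening'],s['finger_force'])
cv2.imwrite("pics/g.png",np.hstack([cv2.resize(manip.read_camera(n),(400,300)) for n in("scene","top")]))
E
```

```text
21.925 [0.66880079 0.12102194 0.30170991] 0.04279167233226742 0.0
```

View pics/g.png

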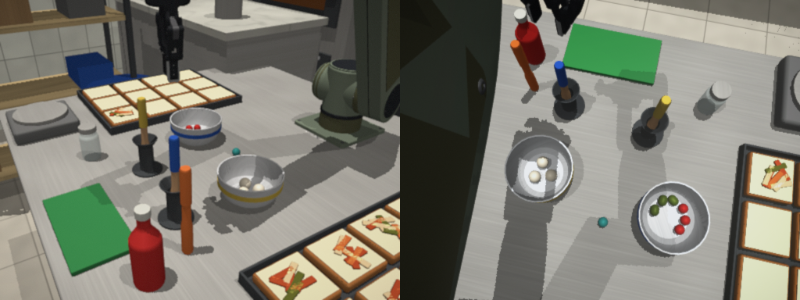

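The blue stick stands free in its jar, at scene (175,165) and top (562,75). All six pieces are in the bowl, and the yellow stick has not moved.

```bash
python3 -c "
from workcell import manip;print(manip.hand_in())"
```

```text
the job is handed in; nothing more can be done
None
```

I stirred the tomatoes and olives with four full circles, lowered the blue stick back into its own jar and let go, and handed the job in at about 22 s; all six pieces stayed in the bowl and the yellow stick was not touched, though no verdict came back.

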